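# Pack the amplifier repair kit into its foam inserts

## Task

Pack the repair kit: put the black finned heat sink, the green terminal block, the black control knob and the small grey solder spool each into the foam cut-out of the kit tray whose shape and size suit it, seated flat on the yellow floor of the cut-out. Set the parts down rather than drop them, and leave the green circuit board and the flux bottle undisturbed where they stand.

Things in the scene. Friction and masses are not known exactly. Their poses are not given: they have to be found in the camera images.
- heatsink: black finned aluminium heat sink, 45 x 45 mm square, 23 mm high, 0.06 kg, loose on the bench, fins up. Origin: centre of its underside; x and y along its sides, z up. Grip it across two opposite sides, over the upper 15 mm of its height, so that the fingers stay above the foam. Belongs in nest_square.
- terminal_block: green terminal block, 18 mm wide (its x) x 52 mm long (its y), 19 mm high, 0.03 kg, loose on the bench with its screws up. Origin: centre of its underside (the body's middle lies 1 mm to +x of it). Grip it across its 18 mm width, over the upper 10 mm of its height. Belongs in nest_slot, long side along the slot, either way round.
- knob: black round control knob with a white pointer line, 28 mm diameter, 17 mm high, 0.02 kg, loose on the bench, face up. Origin: centre of its underside, z up. Grip it across its diameter, over the upper 9 mm. Belongs in nest_small_round.
- spool: light grey spool of solder wire standing on its flange, 44 mm diameter, 34 mm high, 0.15 kg, loose on the bench. Origin: centre of its underside, z up. Grip it across its diameter, over the upper 25 mm. Belongs in nest_large_round.
- nest_square: dark foam insert 94 x 94 mm, 11.5 mm high, fixed in the kit tray, with a SQUARE cut-out in its middle: 57 x 57 mm at the bottom, 65 x 65 mm at the mouth (slick 45-degree bevel), 8 mm deep, sides along x and y. Yellow floor of the cut-out 3.5 mm above the origin. Origin: centre of its underside, 2 mm above the bench; z up. Which insert lies in which quarter of the tray changes every time.
- nest_slot: dark foam insert 94 x 94 mm, 11.5 mm high, fixed in the kit tray (grey metal, 200 x 200 mm, rim 19 mm high, four inserts two by two, 96 mm between centres), with a LONG NARROW cut-out: 30 mm (its x) x 64 mm (its y) at the bottom, 38 x 72 mm at the mouth, 8 mm deep. Yellow floor 3.5 mm above the origin. Origin: centre of its underside, 2 mm above the bench; z up.
- nest_small_round: dark foam insert 94 x 94 mm, 11.5 mm high, fixed in the kit tray, with a SMALL ROUND cut-out in its middle: 40 mm diameter at the bottom, 48 mm at the mouth, 8 mm deep. Yellow floor 3.5 mm above the origin. Origin: centre of its underside, 2 mm above the bench; z up.
- nest_large_round: dark foam insert 94 x 94 mm, 11.5 mm high, fixed in the kit tray, with a LARGE ROUND cut-out in its middle: 56 mm diameter at the bottom, 64 mm at the mouth, 8 mm deep. Yellow floor 3.5 mm above the origin. Origin: centre of its underside, 2 mm above the bench; z up.
- spare_board: green circuit board, 60 x 85 mm, 16 mm high, loose on the bench among the parts; not part of the kit, leave it where it lies. Origin: centre of its underside; 60 mm along x, 85 mm along y.
- flux_bottle: small cream-coloured flux bottle with a thin spout, 30 mm diameter, 81 mm high, loose, standing near the kit tray on its far side; not part of the kit, leave it standing. Origin: centre of its underside.
Mind the look-alikes: they are no part of the job. Leave any purple look-alike of the flux_bottle alone.

How it is judged (in metres and radians):
At the end, for the whole second after the job is handed in: Heat sink in the square cut-out, terminal block in the slot, knob in the small and spool in the large round one: each within 11 mm of its centre, on the yellow floor (within 3 mm), level within 0.12 rad, at rest; circuit board and flux bottle within 20 mm of their start, bottle upright (horizontal distance between heatsink and nest_square below 0.011 m and z of heatsink in the frame of nest_square between 0 and 0.0065 m and angle between each of heatsink, terminal_block, knob, spool's own z axis and vertical below 0.12 rad and linear speed of each of heatsink, terminal_block, knob, spool below 0.02 m/s and horizontal distance between terminal_block and nest_slot below 0.011 m and z of terminal_block in the frame of nest_slot between 0 and 0.0065 m and horizontal distance between knob and nest_small_round below 0.011 m and z of knob in the frame of nest_small_round between 0 and 0.0065 m and horizontal distance between spool and nest_large_round below 0.011 m and z of spool in the frame of nest_large_round between 0 and 0.0065 m and distance of each of spare_board, flux_bottle from where it was at the start of the episode below 0.02 m and angle between flux_bottle's own z axis and vertical below 0.2 rad); the robot touches nothing.
It fails at once if a part of the kit is let fall from more than about 4 cm ((contact force between the fingers and heatsink below 0.02 N and linear speed of heatsink above 0.9 m/s) or (contact force between the fingers and terminal_block below 0.02 N and linear speed of terminal_block above 0.9 m/s) or (contact force between the fingers and knob below 0.02 N and linear speed of knob above 0.9 m/s) or (contact force between the fingers and spool below 0.02 N and linear speed of spool above 0.9 m/s)).
It fails at once if the circuit board is shoved or lifted more than 20 mm from its place (distance of spare_board from where it was at the start of the episode above 0.02 m).
It fails at once if the flux bottle is knocked over or shoved more than 20 mm (angle between flux_bottle's own z axis and vertical above 0.5 rad or distance of flux_bottle from where it was at the start of the episode above 0.02 m).
It also fails if it takes over 104 s, if anything falls off the work surface, if the arm or the gripper's body presses on something with over 40 N, if the wrist force passes 120 N, or if a joint passes its speed limit or range.

## Robot

A 6-joint arm with a two-finger parallel gripper is mounted at the origin on a cart in front of the work surface, level with it; the furniture and walls round the work are solid. World frame = base frame: x ahead of the robot, y to its left, z up, the work surface at z = 0. Lengths are in mm, angles in rad, forces in N, time in s.
With the tool pointing down it reaches from about 400 to 825 mm from the base axis. Payload 7 kg.
Tool frame: the origin (TCP) lies between the finger pads; the fingertips stand ctrl.tips_ahead ahead of it and the grasp point (between the pads) is the TCP (ctrl.tips_ahead is the distance from the TCP to the fingertips, in mm); z points along the fingers, y is the line along which they close (so a half turn about z gives the same grasp; the last joint's range is limited). The gripper opens to 85 mm and grips with 20 to 120 N. Pads are 22 mm wide; open, the fingers measure 114 mm over their backs; the gripper's body (76 mm by 85 mm) begins 54 mm behind the grasp point. The pads swing forward as they close: fully open they stand 13 mm farther back than shut.
Start: joints at [1.611, 0.359, 0.012, 0, -1.224, -0.288], TCP at [165.569, 654.356, 250.302] pointing down, gripper open.
Joint ranges: [-3.07, 3.07], [-1.43, 2.12], [-1.02, 1.25], [-3.03, 1.67], [-3.05, -0], [-3.03, 3.03]. Speed limits (rad/s): [2.39, 2.39, 3.01, 3.14, 3.14, 3.14].

## Interface

Orientations are given as a 3x3 rotation matrix whose columns are the frame's x, y, z axes.
In Python, from station import telemetry, imaging, workorder, ctrl gives the robot as it stands.
- The arm moves only by the tool send_rows, never from a script. Its argument "commands" is a list of rows, each an object with "grip": the opening, from 0 (shut) to 1 (fully open); "dp": the shift along the tool's x, y, z in m, a list of three; "spin": the turn about the tool's z in rad. A call has 1 to 20 rows; each row shifts and turns the commanded pose from where the row before left it, along the tool's axes as they then stand; what a row does not reach is not made up. A row lasts 1/8 s, in which the tool goes at most 62.5 mm and 10.7 degrees, less where a joint would pass 70% of its speed; a pose out of reach is approached as far as the arm can. A call with a gripper value outside its range is refused whole. The fingers move at their own pace and stop on an object; "newtons" is the grip in N (left out, the last holds). Time passes only in rows, so rows that do not move let the fingers close. It gives the time, the measured TCP pose, the force, the opening and the grip force at its end, in the units of the state.
- telemetry.read_state(): the state, without advancing time (a new reading comes with each control period).
- imaging.read_camera(name): name is "side" or "top" or "wrist"; returns a dict with "color" (420x560x3 uint8, red, green, blue), "z_map" (420x560 float32, mm along the optical axis (not along the pixel's ray), 0 where there is no reading), "intrinsics" (3x3 intrinsics, pixels), "camera_from_world" (4x4, takes a point from world to camera coordinates); the wrist camera has in their place "mount" (4x4, takes a point from camera to tool coordinates, whose origin is the TCP and whose axes are the flange's). Camera axes: x right, y down, z forward; pixel columns grow to the right and rows downward; lengths in mm; the calibration is good to about 2 mm. A picture is of the moment at which its call begins: read the wrist's pose just before it.
- workorder.sign_off(): hands the job in; it is judged then, once.
The state is a dict: "clock": time; "q": joint angles; "joint_velocities": joint speeds; "joint_torque": joint torques, N m; "tool_pos": TCP position; "eef_rot": TCP orientation; "ft_force": force on the tool from outside, world axes, zero at the start; "torque": the same for the moment, N m; "opening": finger opening in mm; "grasp_force": force on a finger pad.
Only numpy, scipy, OpenCV 4.12 (cv2) and the standard library are available. Lean on these libraries where they do the work, as an engineer would, in place of code of your own. Each camera call takes 0.05 s, during which the arm holds its last target. There are 200 camera calls.

## Working session

There is one attempt and no reset: what is moved stays moved. The work goes in short steps, Python scripts to look and compute and a tool call to move; the robot and the scene stay as the last step left them, time stands still between calls to the robot, and variables do not carry over. Pictures are saved under pics/ and viewed, at most 14 in all, crops included, and the job is handed in when it is done.

Besides the shell and the picture viewer there is one more tool, called after ">>>" in YAML: its name, and indented under it one key for each argument. send_rows: Moves the arm, as the interface text tells. Its arguments: {"type":"object","properties":{"commands":{"type":"array","items":{"type":"object","properties":{"grip":{"type":"number"},"dp":{"type":"array","items":{"type":"number"}},"spin":{"type":"number"}}}},"newtons":{"type":"number"}},"required":["commands"]}

```bash
mkdir -p pics && cat > h.py <<'E'
import numpy as np, cv2
from station import telemetry, imaging, workorder, ctrl
def cam(name):
    s=telemetry.read_state(); c=imaging.read_camera(name)
    if 'camera_from_world' in c: T=np.linalg.inv(np.array(c['camera_from_world']))
    else:
        W=np.eye(4); W[:3,:3]=s['eef_rot']; W[:3,3]=s['tool_pos']; T=W@np.array(c['mount'])
    return c,T
def pts(c,T):
    z=c['z_map']; K=c['intrinsics']; v,u=np.mgrid[:z.shape[0],:z.shape[1]]
    P=np.stack([(u-K[0][2])/K[0][0]*z,(v-K[1][2])/K[1][1]*z,z],-1)
    return P@T[:3,:3].T+T[:3,3]
def save(c,f): cv2.imwrite('pics/'+f,c['color'][:,:,::-1])
E
python3 - <<'E'
from h import *
s=telemetry.read_state(); print(s['tool_pos'],np.round(s['eef_rot'],3),s['opening'],ctrl.tips_ahead)
for n in('top','side'):
    c,T=cam(n); save(c,n+'1.png'); np.savez(n+'1.npz',P=pts(c,T),col=c['color']); print(n,np.round(T,2))
E
```

```text
[165.49478259 653.92956532 249.37458639] [[ 0.969 -0.245 -0.   ]
 [-0.245 -0.969 -0.002]
 [ 0.     0.002 -1.   ]] 85.37838679130836 19.0
top [[-1.00000e-02 -9.90000e-01  1.00000e-01  4.56400e+02]
 [-1.00000e+00  1.00000e-02  3.00000e-02 -2.09300e+01]
 [-3.00000e-02 -1.00000e-01 -9.90000e-01  1.09253e+03]
 [ 0.00000e+00  0.00000e+00  0.00000e+00  1.00000e+00]]
side [[-1.00000e+00  1.00000e-02 -2.00000e-02  5.63830e+02]
 [ 2.00000e-02  4.20000e-01 -9.10000e-01  1.01683e+03]
 [-0.00000e+00 -9.10000e-01 -4.20000e-01  5.17290e+02]
 [ 0.00000e+00  0.00000e+00  0.00000e+00  1.00000e+00]]
```

View pics/top1.png

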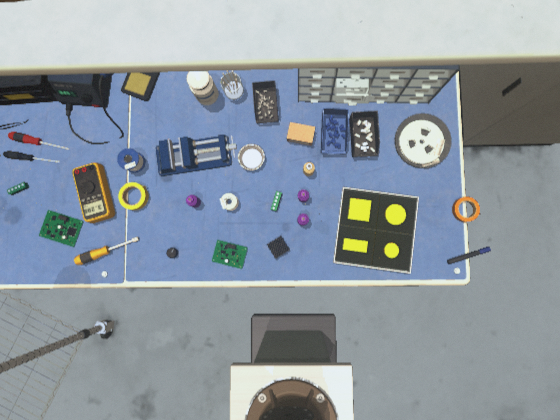

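View pics/side1.png

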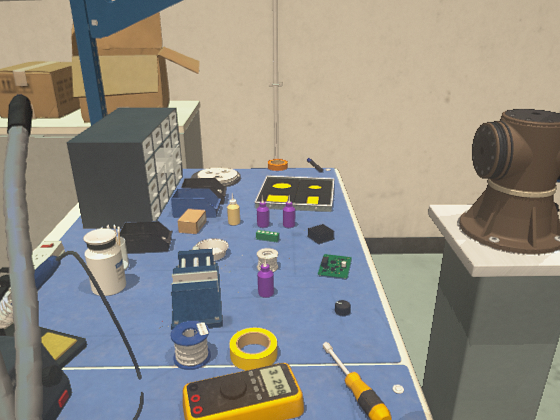

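The top view shows the knob at (172,253), spool (229,202), terminal block (276,201), heat sink (278,247) and board (229,253). In the tray, the square is at (358,210), large round (396,214), slot (355,245) and small round (391,250). The flux bottle is at (309,168), and purple bottles stand at (303,195), (303,219) and (193,201).

```bash
python3 - <<'E'
from h import *
d=np.load('top1.npz'); P=d['P']; col=d['col']; hsv=cv2.cvtColor(col,cv2.COLOR_RGB2HSV)
print('bench z',np.median(P[225:235,140:170,2]))
def rep(n,m,box):
    u0,v0,u1,v1=box; M=np.zeros(m.shape,np.uint8); M[v0:v1,u0:u1]=m[v0:v1,u0:u1]
    k,l,st,_=cv2.connectedComponentsWithStats(M); i=1+st[1:,4].argmax(); sel=l==i
    q=P[sel]; r=cv2.minAreaRect(q[:,:2].astype(np.float32))
    print(n,'n',len(q),'rect',np.round(r[0],1),np.round(r[1],1),round(r[2],1),'med',np.round(np.median(q,0),1),'zmax',q[:,2].max().round(1))
h=P[:,:,2]-np.median(P[225:235,140:170,2])
up=(h>9)
yel=(hsv[:,:,0]>24)&(hsv[:,:,0]<36)&(hsv[:,:,1]>150)&(hsv[:,:,2]>120)
for n,b in dict(sq=(342,195,374,225),lr=(380,200,412,230),sl=(338,234,372,258),sr=(378,238,405,262)).items(): rep(n,yel,b)
for n,b in dict(knob=(160,240,185,265),spool=(215,188,244,216),term=(265,188,288,214),hs=(264,232,293,262),board=(205,235,255,272),flux=(300,155,320,180),p1=(294,184,313,206),p2=(294,207,313,232),p3=(183,190,204,212),tray=(330,180,425,275)).items(): rep(n,up,b)
E
```

```text
bench z -0.2913757473551186
sq n 462 rect [ 529.3 -115.6] [ 74.4 227.1] 19.4 med [ 555.7 -188.8    5.3] zmax 1092.5
lr n 351 rect [ 515.7 -162.5] [ 56.8 301.7] 12.1 med [ 541.3 -283.3    5.6] zmax 1092.5
sl n 292 rect [ 460.5 -174.8] [63.1 32.1] 81.7 med [ 460.3 -175.     5.5] zmax 13.9
sr n 185 rect [ 447.4 -154.5] [267.4  36.8] 89.4 med [ 446.1 -269.5    5.6] zmax 1092.5
knob n 91 rect [445.  152.5] [346.6  26.6] 89.4 med [446.9 311.8  16.9] zmax 1092.5
spool n 204 rect [516.4  84.8] [238.9  45.4] 49.7 med [581.4 159.5  33.6] zmax 1092.5
term n 128 rect [581.4  33.1] [17.4 51.5] 73.2 med [580.8  33.3  17.7] zmax 24.0
hs n 90 rect [459.1  19.6] [69.8 41.4] 55.6 med [464.8  26.4  22. ] zmax 1092.5
board n 43 rect [463.  157.1] [27.2 12.1] 82.6 med [463.6 156.1  15.2] zmax 19.6
flux n 130 rect [663.7 -54.2] [28.8 29.1] 2.9 med [661.2 -53.8  47.5] zmax 80.7
p1 n 121 rect [531.5 -36.7] [ 26.7 151.1] 88.1 med [590.1 -38.3  48.6] zmax 1092.5
p2 n 114 rect [529.9 -36.2] [28.6 28.6] 0.6 med [528.5 -37.2  48.7] zmax 67.7
p3 n 145 rect [583.3 253.9] [29.  29.3] 22.3 med [581.3 248.9  47.5] zmax 76.8
tray n 4353 rect [ 509.5 -181.1] [300.6 203.4] 81.3 med [ 494.1 -233.4   13.4] zmax 1092.5
```

```bash
cat >> h.py <<'E'
def rep(P,n,m,box):
    u0,v0,u1,v1=box; M=np.zeros(m.shape,np.uint8); M[v0:v1,u0:u1]=m[v0:v1,u0:u1]
    k,l,st,_=cv2.connectedComponentsWithStats(M)
    if k<2: print(n,'none'); return
    sel=l==1+st[1:,4].argmax(); q=P[sel]; c,wh,a=cv2.minAreaRect(q[:,:2].astype(np.float32))
    if wh[0]<wh[1]: a+=90
    print(n,len(q),'rect',np.round(c,1),np.round(sorted(wh),1),'long axis deg from x',round((a+90)%180-90,1),'med',np.round(np.median(q,0),1))
E
python3 - <<'E'
from h import *
d=np.load('top1.npz'); P=d['P']; hsv=cv2.cvtColor(d['col'],cv2.COLOR_RGB2HSV)
ok=P[:,:,2]<200; up=(P[:,:,2]>8)&ok
yel=(hsv[:,:,0]>24)&(hsv[:,:,0]<36)&(hsv[:,:,1]>150)&(hsv[:,:,2]>120)&ok&(P[:,:,2]<9)
for n,b in dict(sq=(342,195,374,225),lr=(380,200,412,230),sl=(338,234,372,258),sr=(378,238,405,262)).items(): rep(P,n,yel,b)
for n,b in dict(knob=(160,240,185,265),spool=(215,188,244,216),term=(265,188,288,214),hs=(264,232,293,262),p1=(294,184,313,206),p2=(294,207,313,232),tray=(328,180,425,278)).items(): rep(P,n,up,b)
rep(P,'board',ok&(hsv[:,:,0]>45)&(hsv[:,:,0]<85)&(hsv[:,:,1]>80),(205,235,255,272))
E
```

```text
sq 424 rect [ 556.1 -189.2] [57.  57.6] long axis deg from x -9.3 med [ 556.1 -189.1    5.1]
lr 311 rect [ 542.9 -283.5] [51.4 53.6] long axis deg from x 89.5 med [ 541.7 -283.6    5.3]
sl 268 rect [ 461.1 -174.9] [31.  63.1] long axis deg from x 81.7 med [ 461.6 -175.     5.3]
sr 170 rect [ 446.8 -270.1] [36.  37.9] long axis deg from x 44.9 med [ 446.1 -269.6    5.4]
knob 91 rect [446.4 313.1] [25.5 26.4] long axis deg from x -47.8 med [446.9 311.8  16.9]
spool 203 rect [580.9 159.2] [40.6 43.6] long axis deg from x 89.0 med [581.6 159.7  33.6]
term 128 rect [581.4  33.1] [17.4 51.5] long axis deg from x -16.8 med [580.8  33.3  17.7]
hs 100 rect [459.7  29.1] [42.3 43.1] long axis deg from x -58.7 med [462.5  29.   22. ]
p1 120 rect [592.4 -38.6] [26.5 29.1] long axis deg from x 0.3 med [590.2 -38.3  48.6]
p2 114 rect [529.9 -36.2] [28.6 28.6] long axis deg from x 0.6 med [528.5 -37.2  48.7]
tray 4392 rect [ 502.2 -229.1] [203.3 203.3] long axis deg from x -8.4 med [ 494.6 -234.4   13.3]
board 577 rect [439.7 160.9] [58.6 84.3] long axis deg from x 75.6 med [437.6 158.9   4.5]
```

```bash
python3 - <<'E'
from h import *
print([a for a in dir(ctrl) if a[0]!='_'],ctrl.tips_ahead)
for n in('top','side'):
    P=np.load(n+'1.npz')['P']; 
    for z0 in(90,200,350):
        m=(P[:,:,2]>z0)&(P[:,:,2]<1000)&(P[:,:,0]>0)&(P[:,:,0]<900)&(abs(P[:,:,1])<800)
        k,l,st,_=cv2.connectedComponentsWithStats(m.astype(np.uint8))
        for i in range(1,k):
            if st[i,4]>15: q=P[l==i]; print(n,z0,st[i],q.min(0).round(),q.max(0).round())
P=np.load('top1.npz')['P']; print(P[329,104],P[340,70],P[355,40])
E
```

```text
['Unreachable', 'tips_ahead'] 19.0
top 90 [    0     0   560   120 43622] [ 691. -388.   90.] [900. 749. 606.]
top 90 [187  72  23  18 339] [857. 195.  90.] [900. 251. 117.]
top 90 [259 405  59  15 685] [ 97. -58. 140.] [109.  64. 227.]
top 200 [    0     0   560    76 38985] [ 691. -388.  200.] [863. 426. 606.]
top 200 [259 414  58   6 268] [100. -56. 200.] [109.  64. 227.]
top 350 [    0     0   560    76 38355] [ 691. -363.  511.] [787. 426. 606.]
side 90 [ 0  0 31  1 31] [718. 675. 514.] [719. 712. 514.]
side 90 [145   0  38  17 353] [ 805. -453.  462.] [ 900. -384.  501.]
side 90 [   3   94  116  249 6526] [694. 418.  90.] [900. 800. 447.]
side 90 [ 122  108   60   88 3659] [ 797. -393.   90.] [900. -24. 218.]
side 90 [ 472  109   79  100 5701] [  0. -65.  90.] [105.  73. 281.]
side 90 [ 86 229  31  24 569] [853. 197.  90.] [900. 252. 116.]
side 90 [ 40 344   5   7  20] [695. 501.  90.] [873. 800. 339.]
side 90 [  0 346  16  41 439] [718. 518.  90.] [900. 800. 326.]
side 200 [ 0  0 31  1 31] [718. 675. 514.] [719. 712. 514.]
side 200 [145   0  38  17 353] [ 805. -453.  462.] [ 900. -384.  501.]
side 200 [   3   94   39  249 5612] [694. 633. 340.] [764. 800. 447.]
side 200 [ 122  108   55   42 1045] [ 841. -391.  200.] [900. -25. 218.]
side 200 [ 473  109   78   51 2990] [  0. -65. 200.] [105.  71. 281.]
side 200 [  0 351  13  35 149] [718. 789. 309.] [725. 800. 326.]
side 350 [ 0  0 31  1 31] [718. 675. 514.] [719. 712. 514.]
side 350 [145   0  38  17 353] [ 805. -453.  462.] [ 900. -384.  501.]
side 350 [   3   94   36  235 5447] [697. 633. 350.] [764. 800. 447.]
[ 118.29178456  804.67649742 -653.11218007] [ 127.94714275  811.36091424 -404.15511436] [ 116.69610349  817.74777243 -241.27252195]
```

>>> send_rows:
  commands:
    - {"dp":[0.045,0.033,0],"grip":1}
    - {"dp":[0.045,0.033,0],"grip":1}
    - {"dp":[0.045,0.033,0],"grip":1}

```text
$.commands[0]: bad value
```

>>> send_rows:
  commands:
    - {"dp":[0.045,0.033,0.0],"spin":0.0,"grip":1.0}
    - {"dp":[0.045,0.033,0.0],"spin":0.0,"grip":1.0}
    - {"dp":[0.045,0.033,0.0],"spin":0.0,"grip":1.0}

```text
clock: 0.48
tool_pos: [272.8, 523.7, 249.8]
eef_rot: [[0.97, -0.245, -0.0], [-0.245, -0.97, -0.001], [-0.0, 0.001, -1.0]]
ft_force: [0.3, 1.0, 0.3]
opening: 85.2
grasp_force: 0.0
```

>>> send_rows:
  commands:
    - {"dp":[0.044,0.0326,0.016],"spin":0.0,"grip":1.0}
    - {"dp":[0.044,0.0326,0.016],"spin":0.0,"grip":1.0}
    - {"dp":[0.044,0.0326,0.016],"spin":0.0,"grip":1.0}
    - {"dp":[0.044,0.0326,0.016],"spin":0.0,"grip":1.0}
    - {"dp":[0.044,0.0326,0.016],"spin":0.0,"grip":1.0}
    - {"dp":[0.0,0.0,0.0],"spin":0.0,"grip":1.0}

```text
clock: 1.23
tool_pos: [446.3, 309.7, 168.6]
eef_rot: [[0.968, -0.25, -0.002], [-0.25, -0.968, -0.003], [-0.002, 0.003, -1.0]]
ft_force: [-0.1, -0.5, 0.6]
opening: 85.7
grasp_force: 0.0
```

```bash
python3 - <<'E'
from h import *
c,T=cam('wrist'); save(c,'w1.png'); P=pts(c,T); print(np.round(c['mount'],2)); s=telemetry.read_state(); print(s['tool_pos'])
up=(c['z_map']>0)&(P[:,:,2]>8)&(P[:,:,2]<60)&(abs(P[:,:,0]-446)<35)&(abs(P[:,:,1]-313)<35)
rep(P,'knob',up,(0,0,560,420))
E
```

```text
[[  -0.     -0.96   -0.29   73.99]
 [   1.     -0.     -0.     -0.17]
 [   0.     -0.29    0.96 -124.22]
 [   0.      0.      0.      1.  ]]
[446.03364929 311.39061626 169.42303744]
knob 833 rect [444.6 314.4] [26.9 27.2] long axis deg from x -61.6 med [445.3 314.1  17.6]
```

View pics/w1.png

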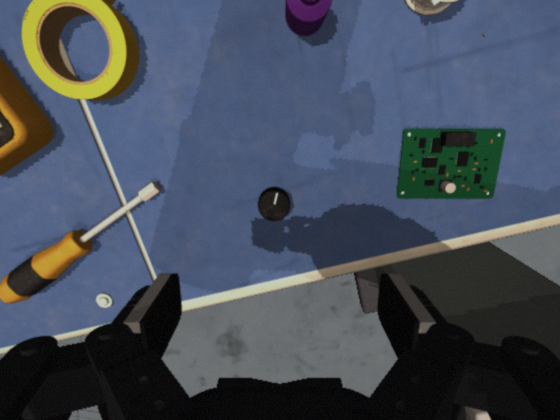

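>>> send_rows:
  commands:
    - {"dp":[-0.001,-0.002,0.04],"spin":0.0,"grip":0.5}
    - {"dp":[0.0,0.0,0.04],"spin":0.0,"grip":0.5}
    - {"dp":[0.0,0.0,0.0],"spin":0.0,"grip":0.5}
    - {"dp":[0.0,0.0,0.0],"spin":0.0,"grip":0.5}
    - {"dp":[0.0,0.0,0.0],"spin":0.0,"grip":0.5}

```text
clock: 1.9
tool_pos: [445.6, 316.7, 92.1]
eef_rot: [[0.97, -0.245, 0.002], [-0.245, -0.97, 0.002], [0.001, -0.003, -1.0]]
ft_force: [0.6, -0.4, 0.2]
opening: 42.3
grasp_force: 0.0
```

```bash
cat > fin.py <<'E'
from h import *
c,T=cam('wrist'); P=pts(c,T); s=telemetry.read_state(); t=np.array(s['tool_pos']); R=np.array(s['eef_rot'])
L=(P-t)@R; m=(c['z_map']>0)&(abs(L[:,:,0])<14)&(abs(L[:,:,1])<60)&(L[:,:,2]>-40)&(L[:,:,2]<35)
for sg in(1,-1):
    q=L[m&(sg*L[:,:,1]>0)]; print(sg,len(q), np.percentile(q,[1,50,99],axis=0).round(1).tolist() if len(q) else '')
print(t.round(1),s['opening'])
E
python3 fin.py
```

```text
1 6457 [[-11.5, 20.8, -39.9], [6.6, 32.8, -32.6], [13.0, 53.0, 11.9]]
-1 6411 [[-11.3, -53.7, -39.9], [6.6, -33.4, -32.7], [13.0, -21.5, 11.9]]
[445.5 316.5  92. ] 42.97752908173924
```

>>> send_rows:
  newtons: 25
  commands:
    - {"dp":[0.0,0.002,0.035],"spin":0.0,"grip":0.5}
    - {"dp":[0.0,0.0,0.033],"spin":0.0,"grip":0.5}
    - {"dp":[0.0,0.0,0.0],"spin":0.0,"grip":0.5}
    - {"dp":[0.0,0.0,0.0],"spin":0.0,"grip":0.2}
    - {"dp":[0.0,0.0,0.0],"spin":0.0,"grip":0.2}
    - {"dp":[0.0,0.0,0.0],"spin":0.0,"grip":0.2}
    - {"dp":[0.0,0.0,0.0],"spin":0.0,"grip":0.2}

```text
clock: 2.82
tool_pos: [445.1, 314.4, 23.7]
eef_rot: [[0.97, -0.245, 0.002], [-0.245, -0.97, 0.002], [0.001, -0.002, -1.0]]
ft_force: [-1.4, -0.6, 6.4]
opening: 25.9
grasp_force: 25.3
```

>>> send_rows:
  commands:
    - {"dp":[0.0,0.0,-0.02],"spin":0.0,"grip":0.2}
    - {"dp":[0.0,0.0,-0.05],"spin":0.0,"grip":0.2}
    - {"dp":[0.0,0.0,-0.05],"spin":0.0,"grip":0.2}
    - {"dp":[0.0132,0.0514,-0.02],"spin":0.0,"grip":0.2}
    - {"dp":[0.0132,0.0514,0.0],"spin":0.0,"grip":0.2}
    - {"dp":[0.0132,0.0514,0.0],"spin":0.0,"grip":0.2}
    - {"dp":[0.0132,0.0514,0.0],"spin":0.0,"grip":0.2}
    - {"dp":[0.0132,0.0514,0.0],"spin":0.0,"grip":0.2}
    - {"dp":[0.0132,0.0514,0.0],"spin":0.0,"grip":0.2}
    - {"dp":[0.0132,0.0514,0.0],"spin":0.0,"grip":0.2}
    - {"dp":[0.0132,0.0514,0.0],"spin":0.0,"grip":0.2}
    - {"dp":[0.0132,0.0514,0.0],"spin":0.0,"grip":0.2}
    - {"dp":[0.0132,0.0514,0.0],"spin":0.0,"grip":0.2}
    - {"dp":[0.0132,0.0514,0.0],"spin":0.0,"grip":0.2}
    - {"dp":[0.0,0.0,0.0],"spin":0.0,"grip":0.2}

```text
clock: 4.7
tool_pos: [446.1, -273.2, 162.3]
eef_rot: [[0.968, -0.25, 0.0], [-0.25, -0.968, -0.0], [0.0, 0.0, -1.0]]
ft_force: [-1.0, 1.0, 0.3]
opening: 25.7
grasp_force: 24.8
```

```bash
cat > tray.py <<'E'
from h import *
c,T=cam('wrist'); P=pts(c,T); s=telemetry.read_state()
hsv=cv2.cvtColor(c['color'],cv2.COLOR_RGB2HSV)
yel=(hsv[:,:,0]>24)&(hsv[:,:,0]<36)&(hsv[:,:,1]>150)&(hsv[:,:,2]>100)&(c['z_map']>0)&(P[:,:,2]<10)&(P[:,:,2]>0)
for n,(x,y) in dict(sq=(556.5,-189),lr=(542.8,-283.5),sl=(461.6,-174.8),sr=(447.5,-269.7)).items():
    rep(P,n,yel&(np.hypot(P[:,:,0]-x,P[:,:,1]-y)<42),(0,0,560,420))
print(np.round(s['tool_pos'],1),np.round(s['eef_rot'],3)[:2,0],s['opening'],np.round(s['q'],2))
E
python3 tray.py
```

```text
sq 5451 rect [ 554. -188.] [57.4 58.1] long axis deg from x 81.6 med [ 555.2 -188.2    6.3]
lr 4322 rect [ 539.7 -283.5] [55.2 55.3] long axis deg from x 69.4 med [ 540.6 -283.7    6.3]
sl 2340 rect [ 458.9 -174.2] [30.5 64.6] long axis deg from x 81.8 med [ 458.7 -174.1    6.3]
sr 1520 rect [ 445.6 -269.2] [36.2 39.9] long axis deg from x -88.7 med [ 445.5 -269.2    6.2]
[ 446.  -271.7  162.3] [ 0.969 -0.249] 25.555747378910823 [-0.17  0.19 -0.44 -0.   -0.94  1.49]
```

>>> send_rows:
  commands:
    - {"dp":[0.0,0.0,0.04],"spin":0.0,"grip":0.2}
    - {"dp":[0.0,0.0,0.04],"spin":0.0,"grip":0.2}
    - {"dp":[0.0,0.0,0.025],"spin":0.0,"grip":0.2}
    - {"dp":[0.0,0.0,0.0],"spin":0.0,"grip":0.2}
    - {"dp":[0.0,0.0,0.0],"spin":0.0,"grip":0.2}

```text
clock: 5.38
tool_pos: [447.5, -269.8, 58.5]
eef_rot: [[0.97, -0.244, 0.001], [-0.244, -0.97, -0.0], [0.001, 0.0, -1.0]]
ft_force: [0.4, -0.5, -0.1]
opening: 26.2
grasp_force: 24.9
```

Position good; lower the last 29 mm and release.

>>> send_rows:
  commands:
    - {"dp":[0.0,0.0,0.016],"spin":0.0,"grip":0.2}
    - {"dp":[0.0,0.0,0.008],"spin":0.0,"grip":0.2}
    - {"dp":[0.0,0.0,0.005],"spin":0.0,"grip":0.2}
    - {"dp":[0.0,0.0,0.0],"spin":0.0,"grip":0.2}
    - {"dp":[0.0,0.0,0.0],"spin":0.0,"grip":0.5}
    - {"dp":[0.0,0.0,0.0],"spin":0.0,"grip":0.5}
    - {"dp":[0.0,0.0,0.0],"spin":0.0,"grip":0.5}
    - {"dp":[0.0,0.0,-0.03],"spin":0.0,"grip":0.5}
    - {"dp":[0.0,0.0,-0.05],"spin":0.0,"grip":0.5}
    - {"dp":[0.0,0.0,-0.06],"spin":0.0,"grip":1.0}
    - {"dp":[0.0,0.0,0.0],"spin":0.0,"grip":1.0}

```text
clock: 6.75
tool_pos: [449.5, -271.2, 174.0]
eef_rot: [[0.97, -0.244, 0.01], [-0.244, -0.97, -0.003], [0.01, 0.0, -1.0]]
ft_force: [0.9, 0.5, -0.2]
opening: 76.7
grasp_force: 0.0
```

```bash
python3 - <<'E'
from h import *
c,T=cam('wrist'); P=pts(c,T); save(c,'w2.png'); s=telemetry.read_state(); print(s['tool_pos'])
rep(P,'knob',(c['z_map']>0)&(P[:,:,2]>16)&(P[:,:,2]<40)&(np.hypot(P[:,:,0]-447,P[:,:,1]+269.6)<24),(0,0,560,420))
E
```

```text
[ 448.02019263 -270.52174873  171.32768457]
knob 816 rect [ 446.2 -270.4] [26.7 26.9] long axis deg from x -55.7 med [ 447.  -270.4   23. ]
```

View pics/w2.png

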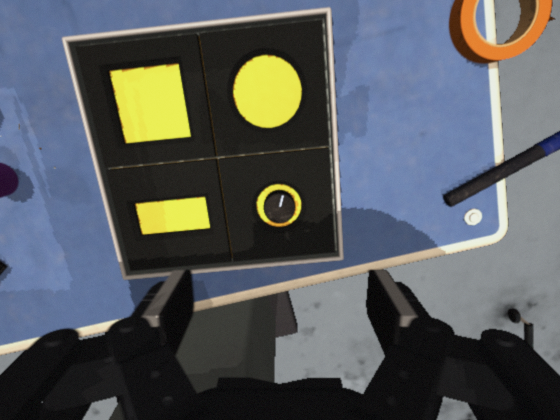

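The knob sits in the small round cut-out at (279,205), top at z 23. Next is the heat sink.

>>> send_rows:
  commands:
    - {"dp":[-0.0102,-0.0487,0.0],"spin":0.0,"grip":1.0}
    - {"dp":[-0.0102,-0.0487,0.0],"spin":0.0,"grip":1.0}
    - {"dp":[-0.0102,-0.0487,0.0],"spin":0.0,"grip":1.0}
    - {"dp":[-0.0102,-0.0487,0.0],"spin":0.0,"grip":1.0}
    - {"dp":[-0.0102,-0.0487,0.0],"spin":0.0,"grip":1.0}
    - {"dp":[-0.0102,-0.0487,0.0],"spin":0.0,"grip":1.0}
    - {"dp":[0.0,0.0,0.0],"spin":0.0,"grip":1.0}

```text
clock: 7.68
tool_pos: [458.7, 30.6, 167.7]
eef_rot: [[0.97, -0.241, -0.001], [-0.241, -0.97, -0.0], [-0.001, 0.001, -1.0]]
ft_force: [0.3, 0.1, -0.3]
opening: 85.4
grasp_force: 0.0
```

```bash
python3 - <<'E'
from h import *
c,T=cam('wrist'); P=pts(c,T); save(c,'w3.png'); s=telemetry.read_state(); print(s['tool_pos'],s['q'])
z=c['z_map']>0
near=lambda x,y,r:z&(np.hypot(P[:,:,0]-x,P[:,:,1]-y)<r)&(P[:,:,2]>8)&(P[:,:,2]<60)
rep(P,'hs',near(461,29,40),(0,0,560,420)); rep(P,'term',near(581,33,40),(0,0,560,420)); rep(P,'spool',near(581,159.5,40),(0,0,560,420))
E
```

```text
[458.39236763  29.23365401 167.57069621] [ 4.94301148e-01  7.65611923e-02 -5.63095190e-01 -2.30026690e-04
 -9.32671575e-01  8.31840409e-01]
hs 2270 rect [454.2  28.7] [37.6 45. ] long axis deg from x -59.2 med [454.   27.8  20.2]
term 1870 rect [578.9  33.3] [17.7 52.2] long axis deg from x -17.7 med [579.6  32.9  18.7]
spool 3684 rect [578.2 158.6] [43.7 44.4] long axis deg from x 19.8 med [578.6 158.7  34.4]
```

View pics/w3.png

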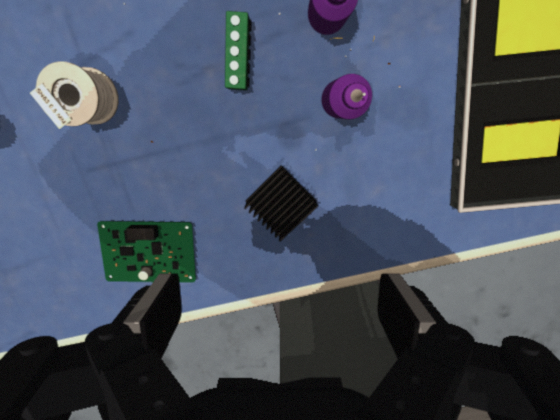

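```bash
python3 - <<'E'
from h import *
c,T=cam('wrist'); K=c['intrinsics']
def ray(u,v,h):
    d=T[:3,:3]@np.array([(u-K[0][2])/K[0][0],(v-K[1][2])/K[1][1],1]); return T[:3,3]+d*(h-T[2,3])/d[2]
g=c['color'].max(2)[150:255,230:335]; m=(g<45).astype(np.uint8)
k,l,st,ce=cv2.connectedComponentsWithStats(m); i=1+st[1:,4].argmax(); 
v,u=np.nonzero(l==i); r=cv2.minAreaRect(np.array([ray(a+230,b+150,21)[:2] for a,b in zip(u,v)],np.float32)); print(st[i],r)
for p in((282,166),(317,203),(282,240),(246,203)): print(ray(*p,22).round(1))
s=telemetry.read_state(); print(s['tool_pos'],np.round(s['eef_rot'],3)[:2,0])
E
```

```text
[  13   16   73   75 2842] ((457.76422119140625, 29.847660064697266), (45.20711898803711, 46.73771667480469), 31.02435874938965)
[488.5  19.6  22. ]
[451.7  -1.1  22. ]
[426.9  34.8  22. ]
[465.9  55.8  22. ]
[458.25923402  28.28693936 167.55127349] [ 0.97  -0.244]
```

>>> send_rows:
  newtons: 30
  commands:
    - {"dp":[0.0,-0.001,0.02],"spin":0.157,"grip":0.85}
    - {"dp":[0.0,0.0,0.02],"spin":0.157,"grip":0.85}
    - {"dp":[0.0,0.0,0.02],"spin":0.157,"grip":0.85}
    - {"dp":[0.0,0.0,0.02],"spin":0.157,"grip":0.85}
    - {"dp":[0.0,0.0,0.02],"spin":0.157,"grip":0.85}
    - {"dp":[0.0,0.0,0.0],"spin":0.0,"grip":0.85}
    - {"dp":[0.0,0.0,0.0],"spin":0.0,"grip":0.85}

```text
clock: 8.65
tool_pos: [459.3, 28.4, 68.7]
eef_rot: [[0.515, -0.857, -0.0], [-0.857, -0.515, -0.0], [0.0, 0.0, -1.0]]
ft_force: [0.3, 0.3, 0.6]
opening: 72.2
grasp_force: 0.0
```

>>> send_rows:
  commands:
    - {"dp":[-0.0016,0.0005,0.03],"spin":0.0,"grip":0.85}
    - {"dp":[0.0,0.0,0.0157],"spin":0.0,"grip":0.85}
    - {"dp":[0.0,0.0,0.0],"spin":0.0,"grip":0.85}
    - {"dp":[0.0,0.0,0.0],"spin":0.0,"grip":0.45}
    - {"dp":[0.0,0.0,0.0],"spin":0.0,"grip":0.45}
    - {"dp":[0.0,0.0,0.0],"spin":0.0,"grip":0.4}
    - {"dp":[0.0,0.0,0.0],"spin":0.0,"grip":0.4}
    - {"dp":[0.0,0.0,0.0],"spin":0.0,"grip":0.4}
    - {"dp":[0.0,0.0,-0.02],"spin":0.0,"grip":0.4}

```text
clock: 9.78
tool_pos: [457.3, 29.9, 42.5]
eef_rot: [[0.513, -0.859, -0.001], [-0.859, -0.513, -0.001], [-0.0, 0.002, -1.0]]
ft_force: [0.1, -0.7, 0.0]
opening: 44.2
grasp_force: 31.1
```

>>> send_rows:
  commands:
    - {"dp":[0.0,0.0,-0.02],"spin":-0.147,"grip":0.4}
    - {"dp":[0.0,0.0,-0.02],"spin":-0.147,"grip":0.4}
    - {"dp":[0.0,0.0,-0.02],"spin":-0.147,"grip":0.4}
    - {"dp":[0.0,0.0,-0.02],"spin":-0.147,"grip":0.4}
    - {"dp":[0.0,0.0,-0.02],"spin":-0.147,"grip":0.4}
    - {"dp":[0.0,0.0,-0.02],"spin":-0.147,"grip":0.4}
    - {"dp":[0.0258,0.0403,0.0],"spin":0.0,"grip":0.4}
    - {"dp":[0.0258,0.0403,0.0],"spin":0.0,"grip":0.4}
    - {"dp":[0.0258,0.0403,0.0],"spin":0.0,"grip":0.4}
    - {"dp":[0.0258,0.0403,0.0],"spin":0.0,"grip":0.4}
    - {"dp":[0.0258,0.0403,0.0],"spin":0.0,"grip":0.4}
    - {"dp":[0.0,0.0,0.0],"spin":0.0,"grip":0.4}
    - {"dp":[0.0,0.0,0.04],"spin":0.0,"grip":0.4}
    - {"dp":[0.0,0.0,0.04],"spin":0.0,"grip":0.4}
    - {"dp":[0.0,0.0,0.0],"spin":0.0,"grip":0.4}
    - {"dp":[0.0,0.0,0.0],"spin":0.0,"grip":0.4}

```text
clock: 11.78
tool_pos: [556.0, -188.2, 84.2]
eef_rot: [[0.989, -0.149, 0.001], [-0.149, -0.989, -0.0], [0.002, 0.0, -1.0]]
ft_force: [0.1, 0.2, -0.5]
opening: 44.4
grasp_force: 31.2
```

>>> send_rows:
  commands:
    - {"dp":[0.0,0.0,0.03],"spin":0.0,"grip":0.4}
    - {"dp":[0.0,0.0,0.015],"spin":0.0,"grip":0.4}
    - {"dp":[0.0,0.0,0.006],"spin":0.0,"grip":0.4}
    - {"dp":[0.0,0.0,0.004],"spin":0.0,"grip":0.4}
    - {"dp":[0.0,0.0,0.0],"spin":0.0,"grip":0.4}
    - {"dp":[0.0,0.0,0.0],"spin":0.0,"grip":0.68}
    - {"dp":[0.0,0.0,0.0],"spin":0.0,"grip":0.68}
    - {"dp":[0.0,0.0,0.0],"spin":0.0,"grip":0.68}
    - {"dp":[0.0,0.0,-0.03],"spin":0.0,"grip":0.68}
    - {"dp":[0.0,0.0,-0.06],"spin":0.0,"grip":0.68}
    - {"dp":[0.0,0.0,-0.05],"spin":0.0,"grip":1.0}
    - {"dp":[0.0,0.0,0.0],"spin":0.0,"grip":1.0}
    - {"dp":[0.0,0.0,0.0],"spin":0.0,"grip":1.0}

```text
clock: 13.4
tool_pos: [554.8, -188.3, 167.4]
eef_rot: [[0.989, -0.151, 0.0], [-0.151, -0.989, 0.0], [0.0, -0.0, -1.0]]
ft_force: [-0.2, -1.6, -1.0]
opening: 85.6
grasp_force: 0.0
```

```bash
python3 - <<'E'
from h import *
c,T=cam('wrist'); P=pts(c,T); save(c,'w4.png'); s=telemetry.read_state(); print(s['tool_pos'],np.round(s['eef_rot'],3)[:2,0])
K=c['intrinsics']
rep(P,'hs',(c['z_map']>0)&(P[:,:,2]>17)&(P[:,:,2]<45)&(np.hypot(P[:,:,0]-555.5,P[:,:,1]+188.5)<36),(0,0,560,420))
E
```

```text
[ 554.47640178 -188.30219683  166.67954177] [ 0.989 -0.15 ]
hs 169 rect [ 558.7 -168.1] [ 1.7 44.6] long axis deg from x -8.7 med [ 559.9 -168.7   28.6]
```

View pics/w4.png

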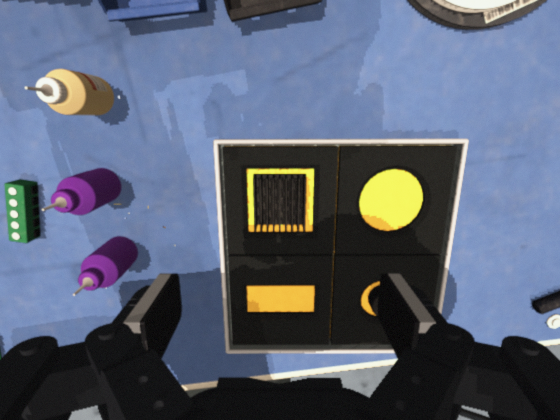

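Heat sink is centred in the square cut-out, with an even yellow border at (247–313, 170–232). The flux bottle stands at (75,90). Next is the terminal block.

>>> send_rows:
  commands:
    - {"dp":[-0.002,-0.0556,0.0],"spin":0.0,"grip":0.6}
    - {"dp":[-0.002,-0.0556,0.0],"spin":0.0,"grip":0.6}
    - {"dp":[-0.002,-0.0556,0.0],"spin":0.0,"grip":0.6}
    - {"dp":[-0.002,-0.0556,0.0],"spin":0.0,"grip":0.5}
    - {"dp":[0.0,0.0,0.0],"spin":0.154,"grip":0.45}
    - {"dp":[0.0,0.0,0.0],"spin":0.0,"grip":0.45}
    - {"dp":[0.0,0.0,0.0],"spin":0.0,"grip":0.45}

```text
clock: 14.32
tool_pos: [580.2, 32.0, 166.7]
eef_rot: [[0.955, -0.298, -0.002], [-0.298, -0.955, -0.001], [-0.001, 0.001, -1.0]]
ft_force: [-0.2, -0.1, -0.7]
opening: 38.5
grasp_force: 0.0
```

```bash
python3 - <<'E'
from h import *
c,T=cam('wrist'); P=pts(c,T); s=telemetry.read_state(); print(s['tool_pos'],np.round(s['eef_rot'],3)[:2,0],s['opening'])
rep(P,'term',(c['z_map']>0)&(P[:,:,2]>8)&(P[:,:,2]<40)&(np.hypot(P[:,:,0]-580,P[:,:,1]-33)<40),(0,0,560,420))
E
```

```text
[580.34235948  31.89248867 166.93160891] [ 0.954 -0.299] 38.389285819040396
term 1244 rect [579.5  33.4] [17.2 51.6] long axis deg from x -17.0 med [581.4  33.   18.7]
```

>>> send_rows:
  newtons: 25
  commands:
    - {"dp":[-0.001,-0.0015,0.05],"spin":0.0,"grip":0.45}
    - {"dp":[0.0,0.0,0.05],"spin":0.0,"grip":0.45}
    - {"dp":[0.0,0.0,0.03],"spin":0.0,"grip":0.45}
    - {"dp":[0.0,0.0,0.011],"spin":0.0,"grip":0.45}
    - {"dp":[0.0,0.0,0.0],"spin":0.0,"grip":0.45}
    - {"dp":[0.0,0.0,0.0],"spin":0.0,"grip":0.1}
    - {"dp":[0.0,0.0,0.0],"spin":0.0,"grip":0.1}
    - {"dp":[0.0,0.0,0.0],"spin":0.0,"grip":0.1}
    - {"dp":[0.0,0.0,0.0],"spin":0.0,"grip":0.1}
    - {"dp":[0.0,0.0,-0.02],"spin":0.0,"grip":0.1}
    - {"dp":[0.0,0.0,0.0],"spin":0.0,"grip":0.1}

```text
clock: 15.75
tool_pos: [581.3, 34.8, 48.3]
eef_rot: [[0.954, -0.3, 0.003], [-0.3, -0.954, 0.001], [0.003, -0.002, -1.0]]
ft_force: [-0.2, -0.2, -0.5]
opening: 15.3
grasp_force: 25.5
```

>>> send_rows:
  commands:
    - {"dp":[0.0,0.0,-0.04],"spin":0.0,"grip":0.1}
    - {"dp":[0.0,0.0,-0.04],"spin":0.157,"grip":0.1}
    - {"dp":[0.0,0.0,-0.04],"spin":0.157,"grip":0.1}
    - {"dp":[0.0,0.0,0.0],"spin":0.157,"grip":0.1}
    - {"dp":[0.0,0.0,0.0],"spin":0.157,"grip":0.1}
    - {"dp":[0.0,0.0,0.0],"spin":0.157,"grip":0.1}
    - {"dp":[0.0,0.0,0.0],"spin":0.157,"grip":0.1}
    - {"dp":[0.0,0.0,0.0],"spin":0.157,"grip":0.1}
    - {"dp":[0.0,0.0,0.0],"spin":0.157,"grip":0.1}
    - {"dp":[0.0,0.0,0.0],"spin":0.157,"grip":0.1}
    - {"dp":[0.0448,0.0176,0.0],"spin":0.0,"grip":0.1}
    - {"dp":[0.0448,0.0176,0.0],"spin":0.0,"grip":0.1}
    - {"dp":[0.0448,0.0176,0.0],"spin":0.0,"grip":0.1}
    - {"dp":[0.0448,0.0176,0.0],"spin":0.0,"grip":0.1}
    - {"dp":[0.0448,0.0176,0.0],"spin":0.0,"grip":0.1}
    - {"dp":[0.0,0.0,0.0],"spin":0.0,"grip":0.1}
    - {"dp":[0.0,0.0,0.0],"spin":0.0,"grip":0.1}

```text
clock: 17.88
tool_pos: [460.4, -174.4, 166.5]
eef_rot: [[-0.147, -0.989, 0.0], [-0.989, 0.147, 0.0], [-0.0, -0.0, -1.0]]
ft_force: [0.9, 0.2, -1.0]
opening: 14.8
grasp_force: 25.5
```

```bash
python3 - <<'E'
from h import *
c,T=cam('wrist'); P=pts(c,T); s=telemetry.read_state(); t=np.array(s['tool_pos']); R=np.array(s['eef_rot']); print(t,R[:2,0].round(3),s['opening'],np.round(s['q'],2))
L=(P-t)@R; save(c,'w5.png')
hsv=cv2.cvtColor(c['color'],cv2.COLOR_RGB2HSV)
g=(hsv[:,:,0]>45)&(hsv[:,:,0]<85)&(hsv[:,:,1]>90)&(c['z_map']>0)&(abs(L[:,:,1])<40)&(L[:,:,2]<60)
rep(L,'term in tool frame',g,(0,0,560,420)); q=L[g]; print(np.percentile(q,[1,99],axis=0).round(1))
E
```

```text
[ 460.67762939 -173.96474673  166.50923572] [-0.146 -0.989] 15.17532945508513 [ 0.04  0.13 -0.5  -0.   -0.94 -0.19]
term in tool frame 3136 rect [-0.8  1.3] [16.8 52.9] long axis deg from x -0.7 med [5.  2.6 9.6]
[[-25.7  -6.7   4.8]
 [ 25.3   8.7  23.5]]
```

View pics/w5.png

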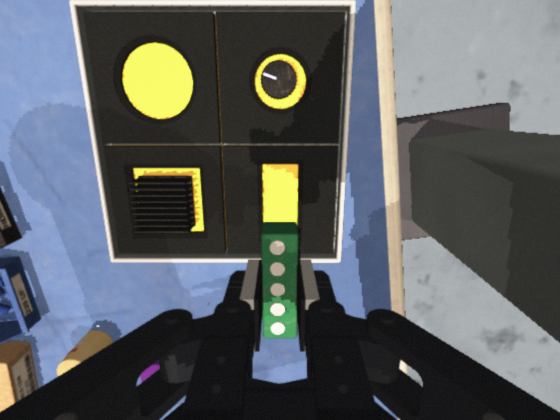

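The block is held straight above the slot; the slot's yellow shows at (281,195). Lowering.

>>> send_rows:
  commands:
    - {"dp":[0.0,0.0,0.05],"spin":0.0,"grip":0.1}
    - {"dp":[0.0,0.0,0.05],"spin":0.0,"grip":0.1}
    - {"dp":[0.0,0.0,0.022],"spin":0.0,"grip":0.1}
    - {"dp":[0.0,0.0,0.008],"spin":0.0,"grip":0.1}
    - {"dp":[0.0,0.0,0.0],"spin":0.0,"grip":0.1}
    - {"dp":[0.0,0.0,0.003],"spin":0.0,"grip":0.1}
    - {"dp":[0.0,0.0,0.0],"spin":0.0,"grip":0.1}

```text
clock: 18.8
tool_pos: [460.8, -174.2, 34.3]
eef_rot: [[-0.146, -0.989, 0.001], [-0.989, 0.146, 0.0], [-0.0, -0.001, -1.0]]
ft_force: [0.5, -0.1, -0.5]
opening: 15.4
grasp_force: 25.5
```

>>> send_rows:
  commands:
    - {"dp":[0.0,0.0,0.002],"spin":0.0,"grip":0.1}
    - {"dp":[0.0,0.0,0.001],"spin":0.0,"grip":0.1}
    - {"dp":[0.0,0.0,0.0],"spin":0.0,"grip":0.1}
    - {"dp":[0.0,0.0,0.0],"spin":0.0,"grip":0.1}

```text
clock: 19.3
tool_pos: [461.4, -174.5, 33.5]
eef_rot: [[-0.145, -0.989, 0.003], [-0.989, 0.145, -0.001], [0.0, -0.003, -1.0]]
ft_force: [-7.9, 4.5, 31.9]
opening: 15.3
grasp_force: 29.2
```

Contact reached; release and retreat.

>>> send_rows:
  commands:
    - {"dp":[0.0,0.0,-0.001],"spin":0.0,"grip":0.1}
    - {"dp":[0.0,0.0,0.0],"spin":0.0,"grip":0.4}
    - {"dp":[0.0,0.0,0.0],"spin":0.0,"grip":0.4}
    - {"dp":[0.0,0.0,0.0],"spin":0.0,"grip":0.4}
    - {"dp":[0.0,0.0,-0.03],"spin":0.0,"grip":0.4}
    - {"dp":[0.0,0.0,-0.06],"spin":0.0,"grip":0.4}
    - {"dp":[0.0,0.0,-0.05],"spin":0.0,"grip":1.0}
    - {"dp":[0.0,0.0,0.0],"spin":0.0,"grip":1.0}
    - {"dp":[0.0,0.0,0.0],"spin":0.0,"grip":1.0}

```text
clock: 20.42
tool_pos: [459.9, -174.2, 171.2]
eef_rot: [[-0.147, -0.989, -0.0], [-0.989, 0.147, 0.0], [-0.0, 0.0, -1.0]]
ft_force: [-0.1, 0.6, -0.7]
opening: 84.9
grasp_force: 0.0
```

```bash
python3 - <<'E'
from h import *
c,T=cam('wrist'); P=pts(c,T); save(c,'w6.png'); s=telemetry.read_state(); print(s['tool_pos'],np.round(s['eef_rot'],3)[:2,0])
m=(c['z_map']>0)&(P[:,:,2]>16)&(P[:,:,2]<50)&(np.hypot(P[:,:,0]-460.5,P[:,:,1]+174.5)<36)
rep(P,'term',m,(0,0,560,420)); q=P[m]; A=np.c_[q[:,:2]-q[:,:2].mean(0),np.ones(len(q))]; print(np.linalg.lstsq(A,q[:,2],rcond=None)[0])
E
```

```text
[ 459.5614346  -174.21489677  170.62554641] [-0.147 -0.989]
term 1181 rect [ 460.2 -173. ] [16.8 51.6] long axis deg from x 82.0 med [ 460.2 -174.9   24.3]
[1.53296719e-02 1.10210250e-02 2.40979340e+01]
```

View pics/w6.png

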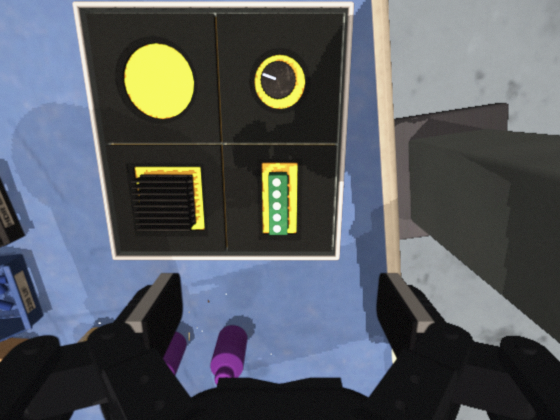

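The block lies flat in the slot at (278,203), top at z 24.3. Next is the spool.

>>> send_rows:
  commands:
    - {"dp":[0.0,0.0,0.0],"spin":-0.157,"grip":1.0}
    - {"dp":[0.0,0.0,0.0],"spin":-0.157,"grip":1.0}
    - {"dp":[0.0,0.0,0.0],"spin":-0.157,"grip":1.0}
    - {"dp":[0.0,0.0,0.0],"spin":-0.157,"grip":1.0}
    - {"dp":[0.0,0.0,0.0],"spin":-0.157,"grip":1.0}
    - {"dp":[0.0,0.0,0.0],"spin":-0.157,"grip":1.0}
    - {"dp":[0.0,0.0,0.0],"spin":-0.157,"grip":1.0}
    - {"dp":[0.0,0.0,0.0],"spin":-0.157,"grip":1.0}
    - {"dp":[0.0,0.0,0.0],"spin":-0.157,"grip":1.0}
    - {"dp":[0.0,0.0,0.0],"spin":-0.157,"grip":1.0}
    - {"dp":[0.0099,-0.0496,0.0],"spin":0.0,"grip":1.0}
    - {"dp":[0.0099,-0.0496,0.0],"spin":0.0,"grip":1.0}
    - {"dp":[0.0099,-0.0496,0.0],"spin":0.0,"grip":1.0}
    - {"dp":[0.0099,-0.0496,0.0],"spin":0.0,"grip":1.0}
    - {"dp":[0.0099,-0.0496,0.0],"spin":0.0,"grip":1.0}
    - {"dp":[0.0099,-0.0496,0.0],"spin":0.0,"grip":1.0}
    - {"dp":[0.0099,-0.0496,0.0],"spin":0.0,"grip":1.0}
    - {"dp":[0.0,0.0,0.0],"spin":0.0,"grip":0.85}
    - {"dp":[0.0,0.0,0.0],"spin":0.0,"grip":0.85}

```text
clock: 22.85
tool_pos: [579.1, 158.6, 169.7]
eef_rot: [[0.989, -0.147, -0.003], [-0.147, -0.989, -0.002], [-0.003, 0.002, -1.0]]
ft_force: [-0.9, -0.3, 0.2]
opening: 72.2
grasp_force: 0.0
```

```bash
python3 - <<'E'
from h import *
c,T=cam('wrist'); P=pts(c,T); save(c,'w7.png'); s=telemetry.read_state(); print(s['tool_pos'],np.round(s['eef_rot'],3)[:2,0],s['opening'])
m=(c['z_map']>0)&(P[:,:,2]>28)&(P[:,:,2]<50)&(np.hypot(P[:,:,0]-579.5,P[:,:,1]-159)<36)
rep(P,'spool',m,(0,0,560,420))
E
```

```text
[579.18066445 158.12274241 170.19721291] [ 0.989 -0.148] 72.67143209231044
spool 2068 rect [578.3 158.7] [43.2 43.3] long axis deg from x 18.9 med [578.4 159.4  34.7]
```

View pics/w7.png

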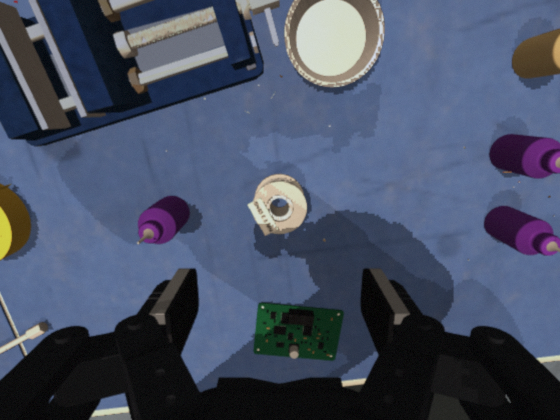

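The spool stands directly below at (280,207), and the purple bottle at (163,220) is clear. Grasping it.

>>> send_rows:
  newtons: 40
  commands:
    - {"dp":[0.0,-0.0007,0.05],"spin":0.0,"grip":0.85}
    - {"dp":[0.0,0.0,0.05],"spin":0.0,"grip":0.85}
    - {"dp":[0.0,0.0,0.03],"spin":0.0,"grip":0.85}
    - {"dp":[0.0,0.0,0.013],"spin":0.0,"grip":0.85}
    - {"dp":[0.0,0.0,0.0],"spin":0.0,"grip":0.85}
    - {"dp":[0.0,0.0,0.0],"spin":0.0,"grip":0.45}
    - {"dp":[0.0,0.0,0.0],"spin":0.0,"grip":0.4}
    - {"dp":[0.0,0.0,0.0],"spin":0.0,"grip":0.4}
    - {"dp":[0.0,0.0,0.0],"spin":0.0,"grip":0.4}
    - {"dp":[0.0,0.0,0.0],"spin":0.0,"grip":0.4}

```text
clock: 24.15
tool_pos: [581.0, 160.0, 30.4]
eef_rot: [[0.989, -0.147, 0.003], [-0.147, -0.989, 0.001], [0.002, -0.002, -1.0]]
ft_force: [-0.6, -1.3, 6.9]
opening: 42.7
grasp_force: 40.4
```

>>> send_rows:
  commands:
    - {"dp":[0.0,0.0,-0.02],"spin":0.0,"grip":0.4}
    - {"dp":[0.0,0.0,-0.04],"spin":0.0,"grip":0.4}
    - {"dp":[0.0,0.0,-0.05],"spin":0.0,"grip":0.4}
    - {"dp":[0.0,0.0,-0.03],"spin":0.0,"grip":0.4}
    - {"dp":[0.0029,0.0494,0.0],"spin":0.0,"grip":0.4}
    - {"dp":[0.0029,0.0494,0.0],"spin":0.0,"grip":0.4}
    - {"dp":[0.0029,0.0494,0.0],"spin":0.0,"grip":0.4}
    - {"dp":[0.0029,0.0494,0.0],"spin":0.0,"grip":0.4}
    - {"dp":[0.0029,0.0494,0.0],"spin":0.0,"grip":0.4}
    - {"dp":[0.0029,0.0494,0.0],"spin":0.0,"grip":0.4}
    - {"dp":[0.0029,0.0494,0.0],"spin":0.0,"grip":0.4}
    - {"dp":[0.0029,0.0494,0.0],"spin":0.0,"grip":0.4}
    - {"dp":[0.0029,0.0494,0.0],"spin":0.0,"grip":0.4}
    - {"dp":[0.0,0.0,0.0],"spin":0.0,"grip":0.4}
    - {"dp":[0.0,0.0,0.0],"spin":0.0,"grip":0.4}

```text
clock: 26.02
tool_pos: [540.2, -284.0, 168.8]
eef_rot: [[0.989, -0.148, 0.0], [-0.148, -0.989, 0.0], [0.0, -0.0, -1.0]]
ft_force: [-0.2, 0.4, -0.7]
opening: 42.5
grasp_force: 41.2
```

```bash
python3 tray.py
```

```text
sq 556 rect [ 553.9 -188.7] [57.  57.2] long axis deg from x 81.2 med [ 574.3 -208.8    6.3]
lr 2578 rect [ 544.3 -281.3] [46.4 55.7] long axis deg from x -62.4 med [ 543.6 -281.6    6.2]
sl none
sr none
[ 540.4 -283.5  168.8] [ 0.989 -0.147] 42.45543766948069 [-0.16  0.32 -0.25 -0.   -1.01  1.59]
```

>>> send_rows:
  commands:
    - {"dp":[0.001,0.0,0.05],"spin":0.0,"grip":0.4}
    - {"dp":[0.0,0.0,0.05],"spin":0.0,"grip":0.4}
    - {"dp":[0.0,0.0,0.02],"spin":0.0,"grip":0.4}
    - {"dp":[0.0,0.0,0.008],"spin":0.0,"grip":0.4}
    - {"dp":[0.0,0.0,0.0],"spin":0.0,"grip":0.4}
    - {"dp":[0.0,0.0,0.0],"spin":0.0,"grip":0.4}

```text
clock: 26.82
tool_pos: [542.4, -284.0, 42.0]
eef_rot: [[0.989, -0.147, 0.002], [-0.147, -0.989, -0.001], [0.002, 0.0, -1.0]]
ft_force: [-1.2, -0.1, -1.0]
opening: 42.8
grasp_force: 41.2
```

>>> send_rows:
  commands:
    - {"dp":[0.0,0.0,0.003],"spin":0.0,"grip":0.4}
    - {"dp":[0.0,0.0,0.002],"spin":0.0,"grip":0.4}
    - {"dp":[0.0,0.0,0.0],"spin":0.0,"grip":0.4}
    - {"dp":[0.0,0.0,0.0],"spin":0.0,"grip":0.4}

```text
clock: 27.32
tool_pos: [541.7, -284.3, 36.0]
eef_rot: [[0.989, -0.147, 0.001], [-0.147, -0.989, -0.0], [0.001, 0.0, -1.0]]
ft_force: [-0.3, 1.4, 2.3]
opening: 42.7
grasp_force: 41.3
```

Touching the floor; release to a moderate opening, rise and check.

>>> send_rows:
  commands:
    - {"dp":[0.0,0.0,0.0],"spin":0.0,"grip":0.65}
    - {"dp":[0.0,0.0,0.0],"spin":0.0,"grip":0.65}
    - {"dp":[0.0,0.0,0.0],"spin":0.0,"grip":0.65}
    - {"dp":[0.0,0.0,-0.03],"spin":0.0,"grip":0.65}
    - {"dp":[0.0,0.0,-0.06],"spin":0.0,"grip":0.65}
    - {"dp":[0.0,0.0,-0.05],"spin":0.0,"grip":1.0}
    - {"dp":[-0.05,0.0,-0.02],"spin":0.0,"grip":1.0}
    - {"dp":[-0.05,0.0,0.0],"spin":0.0,"grip":1.0}
    - {"dp":[0.0,0.0,0.0],"spin":0.0,"grip":1.0}
    - {"dp":[0.0,0.0,0.0],"spin":0.0,"grip":1.0}

```text
clock: 28.58
tool_pos: [442.8, -269.6, 196.2]
eef_rot: [[0.989, -0.147, 0.001], [-0.147, -0.989, -0.0], [0.001, 0.0, -1.0]]
ft_force: [-0.3, -0.1, -0.2]
opening: 85.4
grasp_force: 0.0
```

```bash
python3 - <<'E'
from h import *
c,T=cam('wrist'); P=pts(c,T); save(c,'w8.png')
m=lambda x,y,r,z:(c['z_map']>0)&(P[:,:,2]>z)&(P[:,:,2]<60)&(np.hypot(P[:,:,0]-x,P[:,:,1]-y)<r)
rep(P,'spool',m(541,-283.5,36,32),(0,0,560,420)); rep(P,'knob',m(447,-269.6,24,17),(0,0,560,420)); rep(P,'term',m(460.5,-174.5,36,17),(0,0,560,420))
E
```

```text
spool 2420 rect [ 539.1 -283.9] [43.1 43.3] long axis deg from x -73.1 med [ 540.1 -283.2   40.2]
knob 716 rect [ 446.4 -270.1] [26.6 27.1] long axis deg from x 62.4 med [ 446.8 -270.3   23.1]
term 1109 rect [ 460.7 -173.4] [16.1 52.2] long axis deg from x 81.9 med [ 461.3 -174.5   24.2]
```

View pics/w8.png

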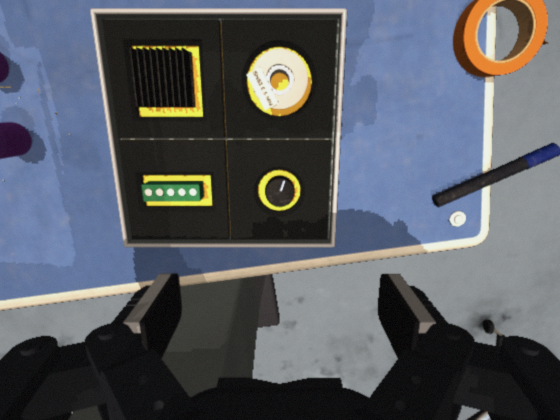

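All four parts sit in their cut-outs: heat sink at (165,80), spool (280,80), terminal block (176,190) and knob (280,189). The heights fit, and the arm is clear.

```bash
python3 -c "
from station import workorder
print(workorder.sign_off())"
```

```text
the job is handed in; nothing more can be done
None
```

I set the heat sink, terminal block, knob and spool into their matching cut-outs and signed the job off at about 29 s of the 104 s; the last camera check showed all four seated, the board and flux bottle were never touched, and no verdict came back.

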